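# Index the condiment carousel and take down the squat jar

## Task

Lift the sprung lock knob on the condiment carousel and turn the carousel until the squat glass jar is at the front, over the tongue of its foot, with the knob dropped fully home there. Then, leaving the carousel locked, lift the jar off and set it gently down, upright, on the middle of the round cork mat. Leave the bottle standing on the carousel and do not disturb the bowl, the pot lid or the dumpling press.

Things in the scene. Friction and masses are not known exactly. Their poses are not given: they have to be found in the camera images.
- carousel_base: Fixed steel foot of the two-tier condiment carousel. Origin on the turning axis at table height, z up. Its front is its own -x, marked by a flat tongue 22 mm wide, 10 mm high, out to 196 mm from the axis. The turning head on it is a dark wooden disc 310 mm in diameter, top 50 mm above the table. Jar and bottle stand 118 mm from the axis, 75 degrees either side of the lock knob, either way round.
- tier (a point): Centre of the underside of the upper tier, on the axis, 118 mm above the table: a disc 130 mm in diameter, 10 mm thick, with three fixed tins on it up to 225 mm above the table. It keeps a gripper from coming straight down on the lock knob: lean the gripper 30 to 40 degrees outward, its fingers pointing down and in towards the axis.
- carousel (a joint): Turn of the head in rad, about 0 at the start, positive anticlockwise from above, stops at +-1.38. Lock slots at -1.309, 0 and +1.309 (75 degrees), 0.02 play. A jar that starts on the foot's +y side comes to the front at +1.309, one on its -y side at -1.309. It turns stiffly (about 0.15 N m with the pin's drag) and stays where it is left.
- lock_knob (a joint): Lift of the sprung lock knob in m: 0 fully home in a slot, about 0.010 when its pin rides on the ring between slots, at most 0.022. Lifted more than 0.010 it frees the head; 0.015 straight up takes about 8 N. Let go between slots, the pin rides on the ring while the head is turned on, and snaps home by itself when the next slot comes under it, locking the head.
- knob_grip (a point): Centre of the white lock knob, an upright cylinder 26 mm in diameter and 26 mm high, 82 mm from the axis; goes round with the head, at the foot's front at the start. When home this point is 89 mm above the table. Below the knob: thin pin, and a collar 22 mm in diameter up to 62 mm above the table.
- peg_left (a point): Middle of an upright steel turning peg on the rim of the head, 12 mm in diameter, 45 mm high (top 95 mm above the table), 143 mm from the axis; at the start on the foot's +y side, 115 degrees from the lock knob. Push it sideways to turn the head. It goes round with the head.
- peg_right (a point): The like peg on the foot's -y side.
- jar_center (a point): Centre, half-way up, of the loose squat glass jar with a steel screw cap: an upright cylinder 60 mm in diameter across the cap (glass 58 mm) and 62 mm high, about 0.22 kg; the cap is the upper 20 mm. Its z axis is up.
- bottle_center (a point): Centre, half-way up, of the loose tall green bottle, 54 mm in diameter and 120 mm high, on the other side of the carousel.
- mat: Round cork mat fixed to the table, 110 mm in diameter, 6 mm thick; origin at the centre of its underside. Left or right of the carousel.
- dumpling_press: Loose white plastic dumpling press lying open, about 220 mm long along its x, 80 mm wide, 16 mm high; origin at its middle, on the table. On the side opposite to the mat. Not to be disturbed.
- bowl: Loose blue ceramic bowl, 140 mm in diameter, 60 mm high, origin under its middle. Not to be disturbed.
- pot_lid: Loose aluminium pot lid lying flat, 170 mm in diameter, 44 mm high with its knob, origin under its middle. Not to be disturbed.
- jar: The squat jar itself; origin at the centre of its underside (31 mm below jar_center).

How it is judged:
By the outcome, as a careful person would: the job done as asked, in the order asked, and still so for the second after the job is handed in, with the robot touching nothing.
It also fails if it takes over 64 s, if anything falls off the work surface, if the arm or the gripper's body presses on something with over 40 N, if the wrist force passes 120 N, or if a joint passes its speed limit or range.

## Robot

A 6-joint arm with a two-finger parallel gripper is mounted at the origin on the work surface. World frame = base frame: x ahead of the robot, y to its left, z up, the work surface at z = 0. Lengths are in mm, angles in rad, forces in N, time in s.
With the tool pointing down it reaches from about 250 to 725 mm from the base axis. Payload 9.7 kg.
Tool frame: the origin (TCP) lies between the finger pads; the fingertips stand 19 mm ahead of it and the grasp point (between the pads) is the TCP (nose_length is the distance from the TCP to the fingertips, in mm); x points along the fingers, y is the direction in which the jaws open and shut, and the axes are right-handed (so a half turn about x gives the same grasp; the last joint's range is limited). The gripper opens to 85 mm and grips with 20 to 120 N. Pads are 22 mm wide; open, the fingers measure 114 mm over their backs; the gripper's body (76 mm by 85 mm) begins 54 mm behind the grasp point. The pads swing forward as they close: fully open they stand 13 mm farther back than shut.
Start: joints at [-1.321, 0.087, 0.176, 1.66, 0, 1.571], TCP at [135.963, -532.927, 250.284] pointing down, gripper open.
Joint ranges: [-3.13, 3.13], [-0.85, 1.81], [-1.15, 1.24], [-2.2, 2.28], [-1.44, 1.52], [-3.14, 3.14]. Speed limits (rad/s): [2.22, 2.22, 2.57, 3.14, 3.14, 3.14].

## Interface

Orientations are given as [roll, pitch, yaw] about the fixed x, y, z axes, in that order (R = Rz(yaw) Ry(pitch) Rx(roll)).
In Python, from rig import read_state, snapshot, finish_job, silhouettes, spot_point, nose_length gives the robot as it stands. The module is installed in compiled form; this text tells all that it offers.
- The arm moves only by the shell command python3 -m inch 'ROWS'. ROWS is JSON, a list that holds one entry, the list of rows, each a list of 7 numbers: the turn, a rotation vector about the tool's x, y, z in degrees, then the shift along the tool's x, y, z in m, then the closure in counts, from 0 (fully open) to 255 (shut). A call has exactly 10 rows; each row shifts and turns the commanded pose from where the row before left it, along the tool's axes as they then stand; what a row does not reach is not made up. A row lasts 1/12 s, in which the tool goes at most 41.7 mm and 7.16 degrees, less where a joint would pass 70% of its speed; a pose out of reach is approached as far as the arm can. A call is refused whole if a number of a shift passes 0.0417 or a number of a turn 7.16, either way. A call with a gripper value outside its range is refused whole. The fingers move at their own pace and stop on an object; the grip force is fixed at half the most. Time passes only in rows, so rows that do not move let the fingers close, or fill a call up. It gives the time, the measured TCP pose, the force and the opening at its end, in the units of the state.
- read_state(): the state, without advancing time (a new reading comes with each control period).
- snapshot(name): name is "scene" or "top"; returns a dict with "color" (384x512x3 uint8, blue, green, red), "range_z" (384x512 float32, mm along the optical axis (not along the pixel's ray), 0 where there is no reading), "intrinsics" (3x3 intrinsics, pixels), "k1" (the pictures are not rectified: a ray, as slopes to the right and down, at radius r is drawn at 1 + k1 r^2 times it, then the intrinsics apply), "world_to_cam" (4x4, takes a point from world to camera coordinates). Camera axes: x right, y up, looking along -z (the intrinsics and any distortion apply to the point x, -y, -z); pixel columns grow to the right and rows downward; lengths in mm; the calibration is good to about 2 mm. A picture is of the moment at which its call begins.
- finish_job(): hands the job in, once; it reports no verdict.
Trained networks look in the newest picture that a camera, given by its name, has taken for a name from the list of things; names that differ only in an ending like _2 or _b are one class to them, and where a whole thing is asked for, a point or a joint stands for the part that bears it (a point fixed in the world has none). Each returns a list of dicts, best first, with "p" (0 to 1); they miss things now and then, are a little off and sometimes report something else, mostly with a low value. They report only what shows in the picture. A call takes as long as a camera call.
- silhouettes(query, camera): "mask" (384x512 bool, what is visible of it) and "box" ([left, top, right, bottom] in pixels, round what is visible of it).
- spot_point(query, camera): "xy" ([column, row] in pixels: a listed point, or the origin of a listed thing).
The state is a dict: "time_s": time; "joint_pos": joint angles; "qvel": joint speeds; "tau": joint torques, N m; "position": TCP position; "tcp_rot": TCP orientation; "ft_force": force on the tool from outside, world axes, zero at the start; "torque": the same for the moment, N m; "finger_gap": finger opening in mm.
Only numpy, scipy, OpenCV 4.12 (cv2) and the standard library are available. Lean on these libraries where they do the work, as an engineer would, in place of code of your own. Each camera call takes 0.05 s, during which the arm holds its last target. There are 200 camera calls.

## Working session

There is one attempt and no reset: what is moved stays moved. The work goes in short steps, Python scripts to look and compute and a shell command to move; the robot and the scene stay as the last step left them, time stands still between calls to the robot, and variables do not carry over. Pictures are saved under pics/ and viewed, about 8 in all and at most 12, crops included, and the job is handed in when it is done.

```bash
mkdir -p pics; cat > h.py <<'E'
import numpy as np, cv2
from rig import *
from scipy.spatial.transform import Rotation as Ro
def ray(s,uv):
    K=np.array(s["intrinsics"]);d=np.array([(uv[0]-K[0,2])/K[0,0],(uv[1]-K[1,2])/K[1,1]]);k=s["k1"];u=d.copy()
    for _ in range(20): u=d/(1+k*(u@u))
    return np.array([u[0],-u[1],-1.])
def at_z(s,uv,z):
    W=np.linalg.inv(s["world_to_cam"]);o=W[:3,3];v=W[:3,:3]@ray(s,uv);return o+v*(z-o[2])/v[2]
def deproj(s):
    K=np.array(s["intrinsics"]);h,w=s["range_z"].shape;c,r=np.meshgrid(np.arange(w),np.arange(h))
    d=np.stack([(c-K[0,2])/K[0,0],(r-K[1,2])/K[1,1]],-1);u=d.copy()
    for _ in range(20): u=d/(1+s["k1"]*(u**2).sum(-1,keepdims=True))
    Z=s["range_z"];p=np.stack([u[...,0]*Z,-u[...,1]*Z,-Z],-1);W=np.linalg.inv(s["world_to_cam"])
    return p@W[:3,:3].T+W[:3,3]
def proj(s,p):
    c=s["world_to_cam"]@np.append(p,1);x=np.array([c[0],-c[1]])/-c[2];x=x*(1+s["k1"]*(x@x));K=s["intrinsics"]
    return np.array([K[0,0]*x[0]+K[0,2],K[1,1]*x[1]+K[1,2]])
E
python3 - <<'E'
from h import *
print({k:np.round(v,3) for k,v in read_state().items()}, nose_length if not callable(nose_length) else nose_length())
Z={"carousel_base":0,"tier":118,"knob_grip":89,"peg_left":72,"peg_right":72,"jar_center":81,"bottle_center":110,"mat":0,"dumpling_press":0,"bowl":0,"pot_lid":0,"jar":50}
im=[]
for cam in("scene","top"):
    s=snapshot(cam);im.append(s["color"]);W=np.linalg.inv(s["world_to_cam"]);print(cam,W[:3,3].round())
    for q,z in Z.items():
        print(q,[(np.round(d["xy"]),round(d["p"],2),at_z(s,d["xy"],z)[:2].round(1)) for d in spot_point(q,cam)[:2]])
    cv2.imwrite(f"pics/{cam}0.png",cv2.resize(s["color"],(800,600)))
E
```

```text
{'time_s': np.float64(0.0), 'joint_pos': array([-1.321,  0.087,  0.175,  1.66 , -0.   ,  1.571]), 'qvel': array([-0.001,  0.001, -0.001, -0.001, -0.   ,  0.   ]), 'tau': array([-3.0000e-03, -5.2038e+01,  4.6481e+01,  1.6000e-02, -0.0000e+00,
        0.0000e+00]), 'position': array([ 135.908, -532.739,  249.606]), 'tcp_rot': array([-1.553,  1.569,  1.839]), 'ft_force': array([-0.166, -0.011, -0.04 ]), 'torque': array([ 0.014,  0.014, -0.034]), 'finger_gap': np.float64(85.719)} 19.0
scene [ 887. -334.  952.]
carousel_base [(array([257., 222.]), 0.59, array([6.165e+02, 5.000e-01])), (array([316., 199.]), 0.39, array([689.3, 149.9]))]
tier [(array([256., 198.]), 0.78, array([610.7,   1.9])), (array([363., 173.]), 0.55, array([755.3, 216.5]))]
knob_grip [(array([241., 180.]), 0.6, array([541.5,  27. ])), (array([287., 171.]), 0.46, array([607.7, 119.6]))]
peg_left [(array([315., 198.]), 0.91, array([700.1, 112.9])), (array([366., 173.]), 0.29, array([754. , 252.8]))]
peg_right [(array([228., 258.]), 0.8, array([ 644. , -133.5]))]
jar_center [(array([288., 173.]), 0.83, array([610.4, 120.8
[... 658 characters left out ...]
]), 0.69, array([609. , 119.9])), (array([236., 212.]), 0.45, array([533.7,  25.6]))]
peg_left [(array([197., 141.]), 0.92, array([705.4, 118.6]))]
peg_right [(array([305., 164.]), 0.9, array([ 648.3, -138.8]))]
jar_center [(array([192., 177.]), 0.7, array([617.2, 129.3]))]
bottle_center [(array([292., 200.]), 0.88, array([ 560.3, -102.5]))]
mat []
dumpling_press [(array([126., 253.]), 0.82, array([435.1, 306.6]))]
bowl [(array([125., 134.]), 0.61, array([739.8, 317.6])), (array([192., 176.]), 0.45, array([629.1, 141.9]))]
pot_lid [(array([376., 137.]), 0.65, array([ 730.5, -336.3]))]
jar [(array([197., 179.]), 0.58, array([615.8, 121.3])), (array([242., 182.]), 0.16, array([607.6,  13.3]))]
```

View pics/scene0.png

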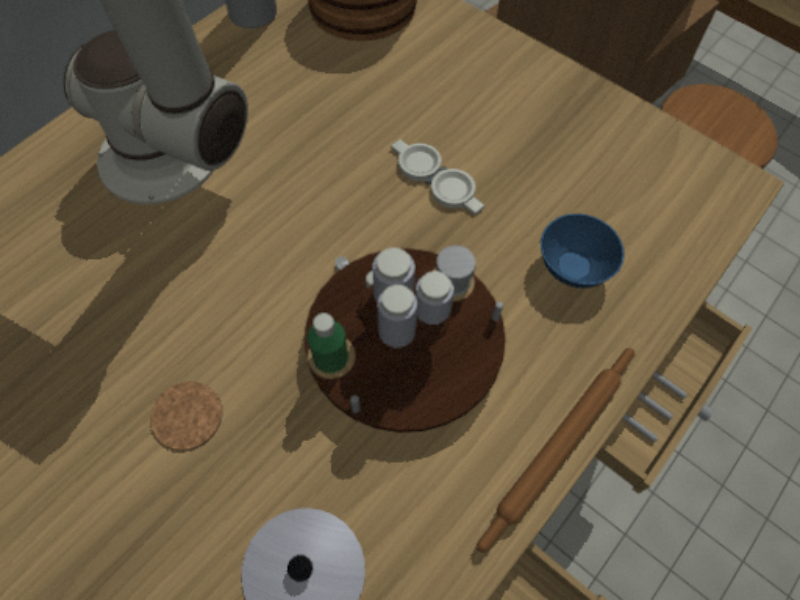

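View pics/top0.png

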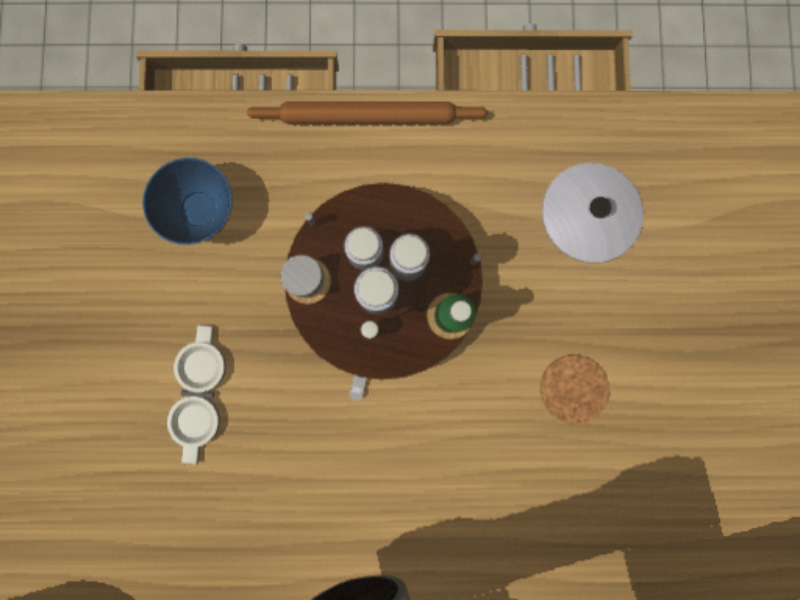

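The pictures agree with the networks. The jar is on the foot's +y side, top view (302,276), and the bottle is on the other side at (453,313). The knob is at (369,330) and the tongue at (358,388). The mat is lower right at (575,388), and the press, bowl and lid are well clear. The head therefore has to turn +75°. Next I refine the axis, knob and mat from the depth images and work out the first move.

```bash
cat >> h.py <<'E'
def Rt(phi,lean,sgn=1):   # phi deg: radial direction of the outward lean; y = sgn*tangent
    a,l=np.radians(phi),np.radians(lean);r=np.array([np.cos(a),np.sin(a),0]);t=np.array([-r[1],r[0],0])
    x=-np.sin(l)*r-np.array([0,0,np.cos(l)]);y=sgn*t
    return np.stack([x,y,np.cross(x,y)],1)
def cur():
    s=read_state();return np.array(s["position"]),Ro.from_euler("xyz",s["tcp_rot"]).as_matrix()
def rows(p1,R1,n,p0=None,R0=None):
    if p0 is None:p0,R0=cur()
    w=Ro.from_matrix(R0.T@R1).as_rotvec()/n
    S=sum(R0@Ro.from_rotvec(w*k).as_matrix() for k in range(n))
    s=np.linalg.solve(S,np.array(p1)-p0)/1000
    print(n,"rows",np.round(np.degrees(w),2).tolist(),np.round(s,4).tolist())
E
python3 - <<'E'
from h import *
from scipy.optimize import least_squares
print(cur()[1].round(3).tolist())
for cam in("scene","top"):
    s=snapshot(cam);P=deproj(s);ok=s["range_z"]>0
    d=np.hypot(P[...,0]-614,P[...,1]-2)
    m=ok&(abs(P[...,2]-50)<5)&(d<175)&(d>100)
    c=P[m][:,:2];c0=np.array([614.,2])
    # rim: farthest points per angle bin
    a=np.degrees(np.arctan2(c[:,1]-2,c[:,0]-614))//6;rim=np.array([c[a==k][np.argmax(np.hypot(*(c[a==k]-c0).T))] for k in np.unique(a)])
    f=least_squares(lambda v:np.hypot(rim[:,0]-v[0],rim[:,1]-v[1])-v[2],[614,2,155],loss="soft_l1").x
    print(cam,"disc",f.round(1),"z",np.median(P[m][:,2]).round(1))
    k=ok&(np.hypot(P[...,0]-535,P[...,1]-25)<25)&(P[...,2]>95)&(P[...,2]<112)
    print("knob top",P[k].mean(0).round(1),k.sum(),np.ptp(P[k],axis=0).round())
    for q,lo,hi,g in(("jar",107,118,(613,122)),("mat",3,12,(439,-309))):
        k=ok&(np.hypot(P[...,0]-g[0],P[...,1]-g[1])<(45 if q=="jar" else 54))&(P[...,2]>lo)&(P[...,2]<hi)
        x=P[k];print(q,x.mean(0).round(1),((x.max(0)+x.min(0))/2).round(1),np.ptp(x,axis=0).round())
    for q in("mat","jar"):
        for D in silhouettes(q,cam)[:1]:
            r,cc=np.nonzero(D["mask"]);print(q,"mask",D["p"],at_z(s,(cc.mean(),r.mean()),6 if q=="mat" else 81).round(1))
    # tongue
    k=ok&(P[...,2]>5)&(P[...,2]<16)&(d>160)&(d<200)&(P[...,0]<500)&(abs(P[...,1]-50)<50);
    if k.sum():print("tongue",P[k].mean(0).round(1),k.sum())
E
```

```text
[[0.0, 0.247, -0.969], [-0.0, -0.969, -0.247], [-1.0, 0.0, 0.0]]
scene disc [617.7   3.2 152.9] z 50.8
knob top [534.6  18.6 102.1] 29 [15. 18. 10.]
jar [617.7 121.1 112.1] [617.4 123.1 112. ] [59. 59. 10.]
mat [ 441.8 -308.2    6.8] [ 439.5 -308.9    7.4] [106. 106.   9.]
mat mask 0.9 [ 445.  -305.4    6. ]
jar mask 0.61 [613.8 133.   81. ]
tongue [439.5  46.6  10.4] 53
top disc [616.4   4.4 153.9] z 50.0
knob top [536.8  24.3 101.6] 99 [23. 23. 10.]
jar [615.4 123.1 111.7] [615.8 123.2 111.6] [60. 57.  8.]
mat [ 440.4 -307.3    6.2] [ 440.6 -307.3    7.4] [103. 103.   9.]
mat mask 0.96 [ 442.7 -304.1    6. ]
jar mask 0.95 [616.5 125.4  81. ]
tongue [443.7  47.   10.2] 116
```

```bash
python3 -m inch '[[[3,0,0,0,-0.0233,-0.0242,0],[3,0,0,0,-0.0233,-0.0242,0],[3,0,0,0,-0.0233,-0.0242,0],[3,0,0,0,-0.0233,-0.0242,0],[3,0,0,0,-0.0233,-0.0242,0],[3,0,0,0,-0.0233,-0.0242,0],[3,0,0,0,-0.0233,-0.0242,0],[3,0,0,0,-0.0233,-0.0242,0],[3,0,0,0,-0.0233,-0.0242,0],[3,0,0,0,-0.0233,-0.0242,0]]]'
python3 - <<'E'
from h import *
s=read_state();print(np.round(s["joint_pos"],3),cur()[0].round(1),cur()[1].round(3).tolist())
for sg in(1,-1):
    R=Rt(165.8,35,sg); k=np.array([537,24.1,89]); rows(k-90*R[:,0],R,10); rows(k-90*R[:,0],R,20);rows(k-90*R[:,0],R,30)
E
```

```text
time_s: 2.43
position: [373.0, -297.8, 250.7]
tcp_rot: [2.742, 1.57, -0.676]
ft_force: [-0.6, -0.5, -0.0]
finger_gap: 85.3
[-0.674 -0.087  0.003  1.66  -0.     2.744] [ 373.  -297.8  250.7] [[0.001, -0.273, -0.962], [-0.001, -0.962, 0.273], [-1.0, 0.0, -0.001]]
10 rows [-0.16, 3.49, -0.05] [0.0093, -0.0352, 0.0002]
20 rows [-0.08, 1.75, -0.03] [0.0046, -0.0176, 0.0002]
30 rows [-0.05, 1.16, -0.02] [0.0031, -0.0117, 0.0001]
10 rows [17.02, -0.08, -5.36] [0.0249, -0.0079, 0.0489]
20 rows [8.51, -0.04, -2.68] [0.0125, -0.0018, 0.0248]
30 rows [5.67, -0.03, -1.79] [0.0084, -0.0007, 0.0165]
```

```bash
python3 - <<'E'
from h import *
p0,R0=cur(); R1=R0@Ro.from_rotvec([-np.radians(70),0,0]).as_matrix(); p1=np.array([430,-150,250.]); rows(p1,R1,10)
R=Rt(165.8,35,-1); k=np.array([537,24.1,89]); rows(k-90*R[:,0],R,20,p1,R1)
E
```

```text
10 rows [-7.0, 0.0, -0.0] [0.0001, -0.0135, -0.0101]
20 rows [-5.38, -1.15, 1.7] [0.0021, 0.0054, -0.0106]
```

```bash
python3 -m inch '[[[-7,0,0,0,-0.0135,-0.0101,0],[-7,0,0,0,-0.0135,-0.0101,0],[-7,0,0,0,-0.0135,-0.0101,0],[-7,0,0,0,-0.0135,-0.0101,0],[-7,0,0,0,-0.0135,-0.0101,0],[-7,0,0,0,-0.0135,-0.0101,0],[-7,0,0,0,-0.0135,-0.0101,0],[-7,0,0,0,-0.0135,-0.0101,0],[-7,0,0,0,-0.0135,-0.0101,0],[-7,0,0,0,-0.0135,-0.0101,0]]]'
python3 -m inch '[[[-5.4,-1.15,1.7,0.0021,0.0054,-0.0106,60],[-5.4,-1.15,1.7,0.0021,0.0054,-0.0106,60],[-5.4,-1.15,1.7,0.0021,0.0054,-0.0106,60],[-5.4,-1.15,1.7,0.0021,0.0054,-0.0106,60],[-5.4,-1.15,1.7,0.0021,0.0054,-0.0106,60],[-5.4,-1.15,1.7,0.0021,0.0054,-0.0106,60],[-5.4,-1.15,1.7,0.0021,0.0054,-0.0106,60],[-5.4,-1.15,1.7,0.0021,0.0054,-0.0106,60],[-5.4,-1.15,1.7,0.0021,0.0054,-0.0106,60],[-5.4,-1.15,1.7,0.0021,0.0054,-0.0106,60]]]'
python3 - <<'E'
from h import *
print(read_state()["joint_pos"],cur()[0])
R=Rt(165.8,35,-1); k=np.array([537,24.1,89]); rows(k-90*R[:,0],R,10)
E
```

```text
time_s: 3.27
position: [428.8, -150.5, 250.2]
tcp_rot: [-2.434, 1.571, 1.662]
ft_force: [0.6, -0.4, 0.9]
finger_gap: 85.3
time_s: 4.1
position: [502.5, -64.0, 222.0]
tcp_rot: [0.498, 1.224, -0.739]
ft_force: [-0.3, 0.6, 0.5]
finger_gap: 65.7
[-0.00723364 -0.28838337 -0.2639144   1.33267322 -0.22900782  1.19901248] [502.53875083 -64.02185044 222.00593332]
10 rows [-5.33, -1.15, 1.67] [0.0022, 0.0055, -0.0106]
```

```bash
python3 -m inch '[[[-5.33,-1.15,1.67,0.0022,0.0055,-0.0106,100],[-5.33,-1.15,1.67,0.0022,0.0055,-0.0106,100],[-5.33,-1.15,1.67,0.0022,0.0055,-0.0106,100],[-5.33,-1.15,1.67,0.0022,0.0055,-0.0106,100],[-5.33,-1.15,1.67,0.0022,0.0055,-0.0106,100],[-5.33,-1.15,1.67,0.0022,0.0055,-0.0106,100],[-5.33,-1.15,1.67,0.0022,0.0055,-0.0106,100],[-5.33,-1.15,1.67,0.0022,0.0055,-0.0106,100],[-5.33,-1.15,1.67,0.0022,0.0055,-0.0106,100],[-5.33,-1.15,1.67,0.0022,0.0055,-0.0106,100]]]'
python3 - <<'E'
from h import *
st=read_state();print(np.round(st["joint_pos"],3),cur()[0])
ims=[]
for cam in("scene","top"):
    s=snapshot(cam);P=deproj(s)
    u=proj(s,[537,24,89]);c=s["color"].copy();
    a,b=np.clip((u-64).astype(int),0,None);ims.append(cv2.resize(c[b:b+128,a:a+128],(400,400),interpolation=cv2.INTER_CUBIC));print(cam,a,b)
    p,R=cur();print("knob",[(d["xy"],d["p"],at_z(s,d["xy"],89)[:2]) for d in spot_point("knob_grip",cam)[:1]])
    m=(s["range_z"]>0)&(np.hypot(P[...,0]-537,P[...,1]-24)<16)&(abs(P[...,2]-101)<5);print(m.sum(),P[m].mean(0) if m.any() else 0)
cv2.imwrite("pics/c1.png",np.hstack(ims))
R=Rt(165.8,35,-1); k=np.array([537,24.1,89]); rows(k,R,10)
E
```

```text
time_s: 4.93
position: [486.8, 36.6, 162.3]
tcp_rot: [-0.001, 0.96, -0.248]
ft_force: [-1.1, 0.4, 0.6]
finger_gap: 51.7
[ 0.215 -0.636 -0.697  0.951 -0.259  0.388] [486.79177424  36.6318276  162.34145367]
scene 175 115
knob [([242.1, 179.6], 0.52, array([541.81045162,  29.53248348]))]
30 [534.76950179  18.46378944 101.52735235]
top 172 146
knob [([237.1, 211.5], 0.51, array([535.55646504,  22.79301867]))]
98 [536.78076529  24.33190033 101.84103189]
10 rows [-0.04, -0.01, 0.01] [0.009, 0.0001, -0.0001]
```

View pics/c1.png

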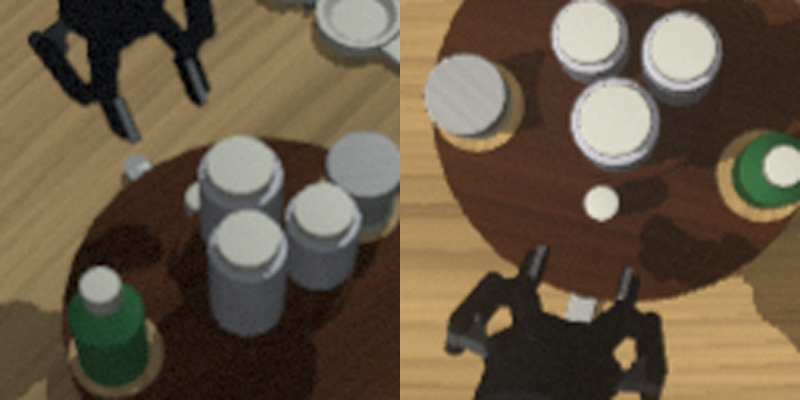

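The gripper is lined up: in the top crop the fingers at (540,260) and (628,285) straddle the line through the knob (600,203). I advance along the tool axis and close.

```bash
python3 -m inch '[[[0,0,0,0.0112,0,0,100],[0,0,0,0.0112,0,0,100],[0,0,0,0.0112,0,0,100],[0,0,0,0.0112,0,0,100],[0,0,0,0.0112,0,0,100],[0,0,0,0.0112,0,0,100],[0,0,0,0.0112,0,0,100],[0,0,0,0.0112,0,0,100],[0,0,0,0,0,0,100],[0,0,0,0,0,0,100]]]'
python3 -m inch '[[[0,0,0,0,0,0,255],[0,0,0,0,0,0,255],[0,0,0,0,0,0,255],[0,0,0,0,0,0,255],[0,0,0,0,0,0,255],[0,0,0,0,0,0,255],[0,0,0,0,0,0,255],[0,0,0,0,0,0,255],[0,0,0,0,0,0,255],[0,0,0,0,0,0,255]]]'
python3 - <<'E'
from h import *
p,R=cur();print(p,(R.T@[0,0,1]).round(4))
E
```

```text
time_s: 5.97
position: [537.0, 22.8, 89.2]
tcp_rot: [0.002, 0.963, -0.253]
ft_force: [-0.5, 0.4, 0.3]
finger_gap: 52.1
time_s: 6.8
position: [537.1, 23.7, 90.5]
tcp_rot: [0.003, 0.96, -0.249]
ft_force: [-5.1, 2.8, 6.2]
finger_gap: 24.3
[537.11781591  23.65469286  90.50413977] [-0.819   0.0019  0.5738]
```

```bash
python3 -m inch '[[[0,0,0,-0.0017,0,0.0012,255],[0,0,0,-0.0017,0,0.0012,255],[0,0,0,-0.0017,0,0.0012,255],[0,0,0,-0.0017,0,0.0012,255],[0,0,0,-0.0017,0,0.0012,255],[0,0,0,-0.0017,0,0.0012,255],[0,0,0,-0.0017,0,0.0012,255],[0,0,0,-0.0017,0,0.0012,255],[0,0,0,0,0,0,255],[0,0,0,0,0,0,255]]]'
python3 - <<'E'
from h import *
s=snapshot("top");P=deproj(s);m=(s["range_z"]>0)&(np.hypot(P[...,0]-537,P[...,1]-24)<11)&(P[...,2]>98)&(P[...,2]<125);print(m.sum(),np.median(P[m],axis=0),P[m].mean(0))
p,R=cur();print(p)
ax=np.array([616.5,4]);a=np.arctan2(*(p[:2]-ax)[::-1]);print(np.degrees(a),np.hypot(*(p[:2]-ax)))
n=10
def Rz(d):return Ro.from_euler("z",d,degrees=True).as_matrix()
for d in(60,):
    q=Rz(d)@(p-[*ax,0])+[*ax,0];rows(q,Rz(d)@R,10);rows(q,Rz(d)@R,20)
E
```

```text
time_s: 7.63
position: [536.7, 23.6, 105.2]
tcp_rot: [0.002, 0.962, -0.25]
ft_force: [8.7, 1.5, -7.2]
finger_gap: 24.0
78 [537.12994312  24.37826298 116.59430454] [537.11278768  23.97447436 116.66339095]
[536.73130018  23.55987173 105.19923985]
166.2224921462844 82.13180901639986
10 rows [-4.92, 0.01, 3.43] [0.0003, -0.0086, 0.0005]
20 rows [-2.46, 0.0, 1.72] [0.0001, -0.0043, 0.0001]
```

The knob is lifted about 15 mm (top at 116.6 mm, 7 N). Now I turn.

```bash
python3 -m inch '[[[-2.46,0,1.72,0.0001,-0.0043,0.0001,255],[-2.46,0,1.72,0.0001,-0.0043,0.0001,255],[-2.46,0,1.72,0.0001,-0.0043,0.0001,255],[-2.46,0,1.72,0.0001,-0.0043,0.0001,255],[-2.46,0,1.72,0.0001,-0.0043,0.0001,255],[-2.46,0,1.72,0.0001,-0.0043,0.0001,255],[-2.46,0,1.72,0.0001,-0.0043,0.0001,255],[-2.46,0,1.72,0.0001,-0.0043,0.0001,255],[-2.46,0,1.72,0.0001,-0.0043,0.0001,255],[-2.46,0,1.72,0.0001,-0.0043,0.0001,255]]]'
python3 - <<'E'
from h import *
s=snapshot("top");P=deproj(s)
p,R=cur();print(p,read_state()["joint_pos"])
m=(s["range_z"]>0)&(np.hypot(P[...,0]-p[0],P[...,1]-p[1])<11)&(P[...,2]>98)&(P[...,2]<125);print(m.sum(),np.median(P[m],axis=0))
ax=np.array([616.5,4]);a=np.arctan2(*(p[:2]-ax)[::-1]);print(np.degrees(a),np.hypot(*(p[:2]-ax)))
m=(s["range_z"]>0)&(P[...,2]>107)&(P[...,2]<116)&(np.hypot(P[...,0]-ax[0],P[...,1]-ax[1])>85)&(np.hypot(P[...,0]-ax[0],P[...,1]-ax[1])<152)&(P[...,1]>50)
j=P[m].mean(0);print("jar",j,np.degrees(np.arctan2(j[1]-4,j[0]-616.5)),m.sum())
def Rz(d):return Ro.from_euler("z",d,degrees=True).as_matrix()
R1=Rz(30)@Rt(195.8,35,-1);q=[*(ax+82*np.array([np.cos(np.radians(225.8)),np.sin(np.radians(225.8))])),105.2]
rows(q,R1,10)
E
```

```text
time_s: 8.52
position: [537.6, -19.3, 105.3]
tcp_rot: [0.002, 0.96, 0.276]
ft_force: [11.2, 4.7, -7.6]
finger_gap: 24.7
[537.95008447 -20.06518469 105.36442136] [-0.15704864 -0.47952743 -0.7182869   0.7664187   0.2442221  -0.36326523]
72 [538.06693696 -20.24436869 116.53946705]
-162.9666089143573 82.15365082493511
jar [555.79565413 106.49366105 111.85085151] 120.63716256415046 547
10 rows [-2.45, 0.0, 1.71] [0.0001, -0.0041, 0.0001]
```

```bash
python3 -m inch '[[[-2.46,0,1.72,0.0001,-0.0042,0.0001,255],[-2.46,0,1.72,0.0001,-0.0042,0.0001,255],[-2.46,0,1.72,0.0001,-0.0042,0.0001,255],[-2.46,0,1.72,0.0001,-0.0042,0.0001,255],[-2.46,0,1.72,0.0001,-0.0042,0.0001,255],[-2.46,0,1.72,0.0001,-0.0042,0.0001,255],[-2.46,0,1.72,0.0001,-0.0042,0.0001,255],[-2.46,0,1.72,0.0001,-0.0042,0.0001,255],[-2.46,0,1.72,0.0001,-0.0042,0.0001,255],[-2.46,0,1.72,0.0001,-0.0042,0.0001,255]]]'
cat > look.py <<'E'
from h import *
ax=np.array([616.5,4])
def Rz(d):return Ro.from_euler("z",d,degrees=True).as_matrix()
s=snapshot("top");P=deproj(s)
p,R=cur();print("p",p.round(1),"q",np.round(read_state()["joint_pos"],2),"f",np.round(read_state()["ft_force"],1))
m=(s["range_z"]>0)&(np.hypot(P[...,0]-p[0],P[...,1]-p[1])<11)&(P[...,2]>92)&(P[...,2]<125);print("knob",m.sum(),np.median(P[m],axis=0).round(1))
print("tcp ang",np.degrees(np.arctan2(*(p[:2]-ax)[::-1]))%360,np.hypot(*(p[:2]-ax)))
d=np.hypot(P[...,0]-ax[0],P[...,1]-ax[1])
m=(s["range_z"]>0)&(P[...,2]>107)&(P[...,2]<116)&(d>85)&(d<152)&(P[...,1]>0)
j=P[m].mean(0);jm=(P[m].max(0)+P[m].min(0))/2
for v in(j,jm):print("jar",v.round(1),np.degrees(np.arctan2(v[1]-4,v[0]-616.5)).round(2),m.sum())
E
python3 - <<'E'
from look import *
def tgt(phi,z):R1=Rt(phi,35,-1);return [*(ax+82*np.array([np.cos(np.radians(phi)),np.sin(np.radians(phi))])),z],R1
rows(*tgt(236,105.2),5);rows(*tgt(236,100),5)
E
```

```text
time_s: 9.4
position: [559.3, -55.3, 104.7]
tcp_rot: [0.001, 0.96, 0.799]
ft_force: [9.1, 2.5, -7.4]
finger_gap: 24.3
p [560.1 -56.  104.7] q [-0.35 -0.15 -0.44  1.    0.55 -1.07] f [ 4.3  4.1 -8.3]
knob 73 [560.3 -56.2 115.8]
tcp ang 226.73988047399058 82.34907494000421
jar [513.5  63.8 112. ] 149.85 558
jar [514.   64.8 111.6] 149.31 558
5 rows [-1.65, -0.01, 1.16] [0.0, -0.0027, 0.0002]
5 rows [-1.65, -0.01, 1.16] [0.0009, -0.0027, -0.0004]
```

```bash
python3 -m inch '[[[-1.65,0,1.16,0,-0.0027,0.0001,255],[-1.65,0,1.16,0,-0.0027,0.0001,255],[-1.65,0,1.16,0,-0.0027,0.0001,255],[-1.65,0,1.16,0,-0.0027,0.0001,255],[-1.65,0,1.16,0,-0.0027,0.0001,255],[0,0,0,0.0014,0,-0.0010,255],[0,0,0,0.0014,0,-0.0010,255],[0,0,0,0.0014,0,-0.0010,255],[0,0,0,0,0,0,255],[0,0,0,0,0,0,255]]]'
python3 -m inch '[[[0,0,0,0,0,0,160],[0,0,0,0,0,0,160],[0,0,0,0,0,0,160],[0,0,0,0,0,0,160],[0,0,0,0,0,0,160],[0,0,0,0,0,0,160],[0,0,0,0,0,0,160],[0,0,0,0,0,0,160],[0,0,0,0,0,0,160],[0,0,0,0,0,0,160]]]'
python3 look.py
```

```text
time_s: 10.28
position: [570.2, -64.2, 100.4]
tcp_rot: [-0.001, 0.961, 0.97]
ft_force: [7.1, -1.0, -4.9]
finger_gap: 24.5
time_s: 11.12
position: [569.4, -63.4, 100.3]
tcp_rot: [0.003, 0.96, 0.974]
ft_force: [-0.4, -0.2, -0.4]
finger_gap: 32.0
p [569.3 -63.4 100.3] q [-0.37 -0.02 -0.32  1.12  0.59 -1.3 ] f [0.  0.1 0.6]
knob 68 [569.6 -63.4 111.5]
tcp ang 235.00883006152554 82.22169066122242
jar [505.   45.8 112. ] 159.45 556
jar [505.   45.8 111.5] 159.43 556
```

```bash
python3 -m inch '[[[-0.82,0,0.57,0,-0.0014,0,160],[-0.82,0,0.57,0,-0.0014,0,160],[-0.82,0,0.57,0,-0.0014,0,160],[-0.82,0,0.57,0,-0.0014,0,160],[-0.82,0,0.57,0,-0.0014,0,160],[-0.82,0,0.57,0,-0.0014,0,160],[-0.82,0,0.57,0,-0.0014,0,160],[0,0,0,0,0,0,160],[0,0,0,0,0,0,160],[0,0,0,0,0,0,160]]]'
python3 look.py
```

```text
time_s: 12.0
position: [577.8, -68.5, 100.3]
tcp_rot: [0.002, 0.96, 1.095]
ft_force: [0.3, -0.6, -0.0]
finger_gap: 31.9
p [577.7 -68.5 100.3] q [-0.38  0.07 -0.22  1.21  0.61 -1.45] f [ 0.4  0.  -0.2]
knob 70 [577.1 -68.7 101.6]
tcp ang 241.82160640340297 82.2002083165553
jar [501.8  36.2 112. ] 164.34 554
jar [501.7  35.8 111.7] 164.5 554
```

The knob has snapped home: its top is at 101.6 mm, the same as at the start. I open and back out along the tool axis, then reorient for the jar.

```bash
python3 -m inch '[[[0,0,0,0,0,0,90],[0,0,0,0,0,0,90],[0,0,0,-0.005,0,0,90],[0,0,0,-0.015,0,0,60],[0,0,0,-0.02,0,0,30],[0,0,0,-0.02,0,0,0],[0,0,0,-0.02,0,0,0],[0,0,0,-0.02,0,0,0],[0,0,0,-0.02,0,0,0],[0,0,0,-0.02,0,0,0]]]'
python3 - <<'E'
from look import *
P=deproj(s);dd=s["range_z"]>0
k=dd&(np.hypot(P[...,0]-577,P[...,1]+68)<25)&(P[...,2]>92)&(P[...,2]<112);print("knob top",np.median(P[k],axis=0),P[k].mean(0))
s2=snapshot("scene");P2=deproj(s2)
k=(s2["range_z"]>0)&(np.hypot(P2[...,0]-502,P2[...,1]-36)<45)&(P2[...,2]>107)&(P2[...,2]<116);print("jar scene",P2[k].mean(0),np.ptp(P2[k],axis=0))
cv2.imwrite("pics/c2.png",np.hstack([cv2.resize(i,(400,300)) for i in(s2["color"],s["color"])]))
J=np.array([502,36,0]);R1=Rt(165.2,0,-1);rows(J+[0,0,190],R1,15);rows(J+[0,0,190],R1,20);
E
```

```text
time_s: 12.88
position: [540.5, -140.4, 216.3]
tcp_rot: [0.001, 0.96, 1.094]
ft_force: [0.0, 0.4, 0.1]
finger_gap: 85.6
p [ 540.6 -142.   219.6] q [-0.53  0.07  0.01  1.54  0.61 -1.64] f [-1.5  0.6  2.6]
knob 0 [nan nan nan]
tcp ang 242.54353180265986 164.58058526947733
jar [501.7  36.  112. ] 164.4 557
jar [501.6  35.8 111.5] 164.53 557
knob top [574.81051692 -66.4176319  101.92140366] [575.27784615 -66.23707516 101.77627084]
jar scene [505.31196812  34.12862281 112.06083903] [59.80584226 58.44650416  8.78331441]
15 rows [4.99, 1.97, -1.56] [0.0037, 0.0123, 0.0021]
20 rows [3.74, 1.48, -1.17] [0.0027, 0.0093, 0.0015]
  return _methods._mean(a, axis=axis, dtype=dtype,
  ret = um.true_divide(
```

View pics/c2.png

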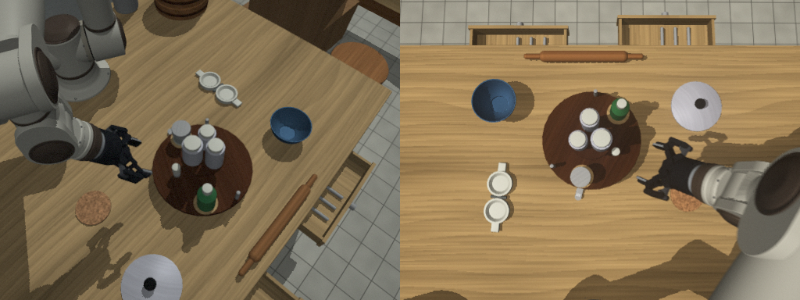

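The picture shows the jar at the front over the tongue, with the knob low and the bottle standing. I swing outward around the tins to above the jar.

```bash
python3 - <<'E'
from h import *
from scipy.spatial.transform import Slerp
p,R=cur();R1=Rt(165.2,0,-1);Rm=Slerp([0,1],Ro.from_matrix([R,R1]))(0.5).as_matrix();w=np.array([455,-50,235.])
rows(w,Rm,10);rows([499.6,36.3,200],R1,10,w,Rm);print(p)
E
```

```text
10 rows [3.74, 1.48, -1.17] [-0.0006, 0.0129, 0.0008]
10 rows [3.74, 1.48, -1.17] [0.005, 0.0079, 0.0048]
[ 541.25306999 -141.50342327  218.08474132]
```

```bash
python3 -m inch '[[[3.74,1.48,-1.17,-0.0006,0.0129,0.0008,0],[3.74,1.48,-1.17,-0.0006,0.0129,0.0008,0],[3.74,1.48,-1.17,-0.0006,0.0129,0.0008,0],[3.74,1.48,-1.17,-0.0006,0.0129,0.0008,0],[3.74,1.48,-1.17,-0.0006,0.0129,0.0008,0],[3.74,1.48,-1.17,-0.0006,0.0129,0.0008,0],[3.74,1.48,-1.17,-0.0006,0.0129,0.0008,0],[3.74,1.48,-1.17,-0.0006,0.0129,0.0008,0],[3.74,1.48,-1.17,-0.0006,0.0129,0.0008,0],[3.74,1.48,-1.17,-0.0006,0.0129,0.0008,0]]]'
python3 -m inch '[[[3.74,1.48,-1.17,0.005,0.0079,0.0048,0],[3.74,1.48,-1.17,0.005,0.0079,0.0048,0],[3.74,1.48,-1.17,0.005,0.0079,0.0048,0],[3.74,1.48,-1.17,0.005,0.0079,0.0048,0],[3.74,1.48,-1.17,0.005,0.0079,0.0048,0],[3.74,1.48,-1.17,0.005,0.0079,0.0048,0],[3.74,1.48,-1.17,0.005,0.0079,0.0048,0],[3.74,1.48,-1.17,0.005,0.0079,0.0048,0],[3.74,1.48,-1.17,0.005,0.0079,0.0048,0],[3.74,1.48,-1.17,0.005,0.0079,0.0048,0]]]'
python3 - <<'E'
from h import *
p,R=cur();print(p,np.round(read_state()["joint_pos"],2),R[:,0].round(3))
R1=Rt(165.2,0,-1);rows([499.6,36.3,120],R1,5);rows([499.6,36.3,82],R1,10)
E
```

```text
time_s: 13.82
position: [453.8, -48.2, 232.3]
tcp_rot: [0.354, 1.25, 0.752]
ft_force: [0.5, -0.5, 0.2]
finger_gap: 85.5
time_s: 14.65
position: [499.0, 38.6, 196.6]
tcp_rot: [3.135, 1.565, 2.876]
ft_force: [0.0, 0.5, 0.2]
finger_gap: 85.3
[498.95755944  38.58520402 196.61058426] [ 0.08 -0.04 -0.06  1.56  0.    0.33] [-0.005  0.001 -1.   ]
5 rows [-0.0, -0.06, -0.0] [0.0153, -0.0004, 0.0003]
10 rows [-0.0, -0.03, -0.0] [0.0115, -0.0002, 0.0002]
```

```bash
python3 -m inch '[[[0,0,0,0.0143,-0.0003,0.0002,0],[0,0,0,0.0143,-0.0003,0.0002,0],[0,0,0,0.0143,-0.0003,0.0002,0],[0,0,0,0.0143,-0.0003,0.0002,0],[0,0,0,0.0143,-0.0003,0.0002,0],[0,0,0,0.0143,-0.0003,0.0002,0],[0,0,0,0.0143,-0.0003,0.0002,0],[0,0,0,0.0143,-0.0003,0.0002,0],[0,0,0,0,0,0,0],[0,0,0,0,0,0,0]]]'
python3 look.py
```

```text
time_s: 15.48
position: [498.7, 35.4, 82.1]
tcp_rot: [3.042, 1.565, 2.786]
ft_force: [0.2, 0.3, 0.4]
finger_gap: 85.5
p [499.3  35.4  83.1] q [ 0.07 -0.03 -0.26  1.34  0.    0.33] f [ 0.2 -0.8  0.2]
knob 0 [nan nan nan]
tcp ang 165.00133796115585 121.36094504952096
  return _methods._mean(a, axis=axis, dtype=dtype,
  ret = um.true_divide(
look.py:10: RuntimeWarning: Mean of empty slice.
  j=P[m].mean(0);jm=(P[m].max(0)+P[m].min(0))/2
Traceback (most recent call last):
  File "look.py", line 10, in <module>
    j=P[m].mean(0);jm=(P[m].max(0)+P[m].min(0))/2
                       ~~~~~~~~^^^
ValueError: zero-size array to reduction operation maximum which has no identity
```

```bash
python3 -m inch '[[[0,0,0,0,0,0,255],[0,0,0,0,0,0,255],[0,0,0,0,0,0,255],[0,0,0,0,0,0,255],[0,0,0,0,0,0,255],[0,0,0,0,0,0,255],[0,0,0,0,0,0,255],[0,0,0,0,0,0,255],[0,0,0,0,0,0,255],[0,0,0,0,0,0,255]]]'
python3 -m inch '[[[0,0,0,-0.002,0,0,255],[0,0,0,-0.004,0,0,255],[0,0,0,-0.008,0,0,255],[0,0,0,-0.012,0,0,255],[0,0,0,-0.016,0,-0.003,255],[0,0,0,-0.016,0,-0.006,255],[0,0,0,-0.016,0,-0.006,255],[0,0,0,-0.016,0,-0.006,255],[0,0,0,-0.01,0,-0.004,255],[0,0,0,0,0,0,255]]]'
python3 - <<'E'
from h import *
p,R=cur();print(p,R.round(3).tolist(),np.round(read_state()["joint_pos"],2))
s=snapshot("scene");cv2.imwrite("pics/c3.png",cv2.resize(s["color"][60:300,100:420],(800,600)))
# keep tool down; rotate yaw with the arm (about -0.67 rad)
R1=Rt(165.2-40,0,-1);rows([440.5,-308,165],R1,20);rows([440.5,-308,165],R1,30)
E
```

```text
time_s: 16.37
position: [500.0, 35.4, 84.2]
tcp_rot: [2.517, 1.568, 2.261]
ft_force: [-0.7, 0.8, 5.5]
finger_gap: 58.3
time_s: 17.2
position: [476.1, 41.5, 186.1]
tcp_rot: [1.827, 1.568, 1.571]
ft_force: [-0.6, -0.1, -2.4]
finger_gap: 59.1
[476.11352114  41.51240942 186.09174231] [[-0.0, 0.253, 0.968], [0.003, 0.968, -0.253], [-1.0, 0.002, -0.001]] [ 0.09 -0.1  -0.13  1.54  0.    0.34]
20 rows [2.01, -0.01, -0.0] [0.0009, -0.0158, 0.0084]
30 rows [1.34, -0.0, -0.0] [0.0006, -0.0105, 0.0057]
```

View pics/c3.png

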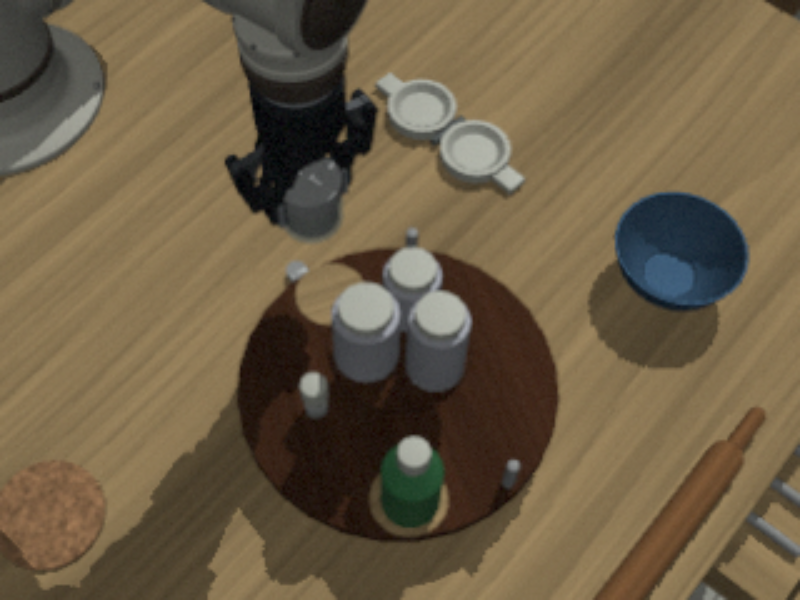

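The jar is held upright at (312,200). The carousel sits with its bare seat over the tongue, the knob down and the bottle standing. I carry the jar to above the mat.

```bash
for i in 1; do python3 -m inch '[[[2,0,0,0.0009,-0.0158,0.0084,255],[2,0,0,0.0009,-0.0158,0.0084,255],[2,0,0,0.0009,-0.0158,0.0084,255],[2,0,0,0.0009,-0.0158,0.0084,255],[2,0,0,0.0009,-0.0158,0.0084,255],[2,0,0,0.0009,-0.0158,0.0084,255],[2,0,0,0.0009,-0.0158,0.0084,255],[2,0,0,0.0009,-0.0158,0.0084,255],[2,0,0,0.0009,-0.0158,0.0084,255],[2,0,0,0.0009,-0.0158,0.0084,255]]]'; done
python3 - <<'E'
from h import *
rows([439,-306,125],Rt(125.2,0,-1),10)
E
```

```text
time_s: 18.08
position: [488.9, -137.2, 172.2]
tcp_rot: [-2.975, 1.565, 2.702]
ft_force: [-0.2, 0.3, -2.8]
finger_gap: 58.3
10 rows [2.0, -0.03, 0.01] [0.0047, -0.0157, 0.0081]
```

```bash
python3 -m inch '[[[2.2,0,0,0.0052,-0.0174,0.009,255],[2.2,0,0,0.0052,-0.0174,0.009,255],[2.2,0,0,0.0052,-0.0174,0.009,255],[2.2,0,0,0.0052,-0.0174,0.009,255],[2.2,0,0,0.0052,-0.0174,0.009,255],[2.2,0,0,0.0052,-0.0174,0.009,255],[2.2,0,0,0.0052,-0.0174,0.009,255],[2.2,0,0,0.0052,-0.0174,0.009,255],[2.2,0,0,0.0052,-0.0174,0.009,255],[0,0,0,0,0,0,255]]]'
python3 - <<'E'
from h import *
p,R=cur();print(p,R.round(3).tolist())
ims=[]
for c in("scene","top"):
    s=snapshot(c);P=deproj(s)
    m=(s["range_z"]>0)&(np.hypot(P[...,0]-440,P[...,1]+308)<75);z=P[m][:,2];print(c,np.histogram(z,np.arange(0,200,10))[0])
    for q,zz in(("jar_center",p[2]-3),("jar",p[2]-34)):print(q,[(d["xy"],round(d["p"],2),at_z(s,d["xy"],zz).round(1)) for d in spot_point(q,c)[:1]])
    u=proj(s,[440,-308,50]).astype(int);a,b=np.clip(u-70,0,None);ims.append(cv2.resize(s["color"][b:b+140,a:a+140],(400,400)))
    print(c,"mat mask",[(D["p"],at_z(s,[(D["box"][0]+D["box"][2])/2,(D["box"][1]+D["box"][3])/2],6).round(1)) for D in silhouettes("mat",c)[:1]])
cv2.imwrite("pics/c4.png",np.hstack(ims))
rows([439,-306,60],Rt(125.2,0,-1),10)
E
```

```text
time_s: 18.92
position: [438.4, -306.7, 124.0]
tcp_rot: [-2.606, 1.563, 2.722]
ft_force: [-0.7, 0.6, -2.7]
finger_gap: 58.8
[ 438.3815937  -306.73765029  124.03259005] [[-0.007, 0.816, 0.578], [0.003, 0.578, -0.816], [-1.0, -0.004, -0.007]]
scene [1912   52    0    0    0    0    0    0    0   27   39   49   51   48
   70  275   73   69   60]
jar_center [([102.8, 245.5], 0.84, array([ 438. , -302.5,  121. ]))]
jar [([103.9, 252.7], 0.79, array([ 436.4, -310.6,   90. ]))]
scene mat mask [(0.82, array([ 448.4, -304.3,    6. ]))]
top [1429    9    0    0    0    0    0    0    0   11   25   30   39   26
   34  164   54   42   59]
jar_center [([385.4, 253.0], 0.67, array([ 442. , -305.3,  121. ]))]
jar [([381.8, 251.4], 0.58, array([ 442.9, -308.8,   90. ]))]
top mat mask [(0.93, array([ 437.9, -296.9,    6. ]))]
10 rows [0.04, -0.02, 0.01] [0.0067, -0.0002, 0.0001]
```

View pics/c4.png

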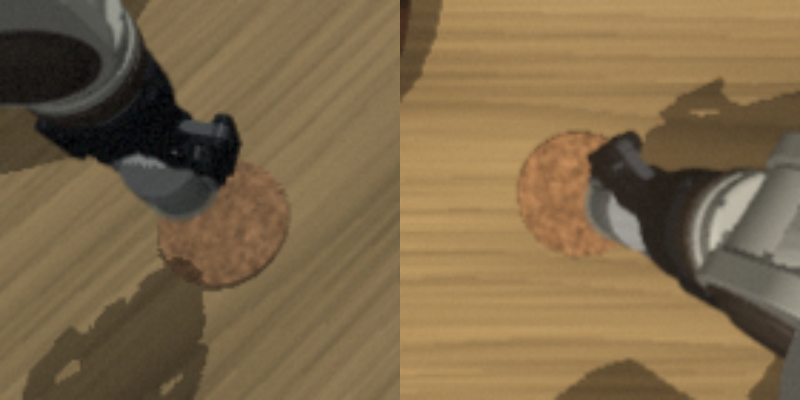

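The jar hangs over the mat, and the networks and arm pose agree at about (440,−307). I lower it fast to about 6 mm short, then slowly.

```bash
python3 -m inch '[[[0,0,0,0.008,0,0,255],[0,0,0,0.012,0,0,255],[0,0,0,0.012,0,0,255],[0,0,0,0.012,0,0,255],[0,0,0,0.012,0,0,255],[0,0,0,0.01,0,0,255],[0,0,0,0.006,0,0,255],[0,0,0,0.003,0,0,255],[0,0,0,0,0,0,255],[0,0,0,0,0,0,255]]]'
python3 -m inch '[[[0,0,0,0.0007,0,0,255],[0,0,0,0.0007,0,0,255],[0,0,0,0.0007,0,0,255],[0,0,0,0.0007,0,0,255],[0,0,0,0.0007,0,0,255],[0,0,0,0.0007,0,0,255],[0,0,0,0.0007,0,0,255],[0,0,0,0,0,0,255],[0,0,0,0,0,0,255],[0,0,0,0,0,0,255]]]'
```

```text
time_s: 20.15
position: [440.1, -304.6, 51.9]
tcp_rot: [-2.683, 1.567, 2.65]
ft_force: [0.8, -0.2, -2.2]
finger_gap: 58.8
time_s: 20.98
position: [439.9, -304.5, 46.7]
tcp_rot: [-2.699, 1.566, 2.634]
ft_force: [-0.1, 0.4, -1.9]
finger_gap: 59.0
```

```bash
python3 -m inch '[[[0,0,0,0.0006,-0.0006,0.0003,255],[0,0,0,0.0006,-0.0006,0.0003,255],[0,0,0,0.0006,-0.0006,0.0003,255],[0,0,0,0.0006,0,0,255],[0,0,0,0.0006,0,0,255],[0,0,0,0.0006,0,0,255],[0,0,0,0.0006,0,0,255],[0,0,0,0.0006,0,0,255],[0,0,0,0,0,0,255],[0,0,0,0,0,0,255]]]'
python3 -m inch '[[[0,0,0,0.0005,0,0,255],[0,0,0,0.0005,0,0,255],[0,0,0,0,0,0,255],[0,0,0,0,0,0,255],[0,0,0,0,0,0,255],[0,0,0,0,0,0,255],[0,0,0,0,0,0,255],[0,0,0,0,0,0,255],[0,0,0,0,0,0,255],[0,0,0,0,0,0,255]]]'
```

```text
time_s: 21.82
position: [438.9, -306.2, 41.8]
tcp_rot: [-2.691, 1.566, 2.642]
ft_force: [0.8, -0.4, -2.8]
finger_gap: 58.5
time_s: 22.65
position: [438.9, -306.3, 40.9]
tcp_rot: [-2.695, 1.566, 2.638]
ft_force: [0.4, -0.1, -1.9]
finger_gap: 58.7
```

Not touching yet, as the force still shows the jar's weight. I continue in small steps.

```bash
python3 -m inch '[[[0,0,0,0.0004,0,0,255],[0,0,0,0.0004,0,0,255],[0,0,0,0.0004,0,0,255],[0,0,0,0,0,0,255],[0,0,0,0,0,0,255],[0,0,0,0,0,0,255],[0,0,0,0,0,0,255],[0,0,0,0,0,0,255],[0,0,0,0,0,0,255],[0,0,0,0,0,0,255]]]'
```

```text
time_s: 23.48
position: [439.0, -306.4, 40.3]
tcp_rot: [-2.656, 1.567, 2.677]
ft_force: [-2.8, 2.1, 6.0]
finger_gap: 58.4
```

It is on the mat with a light 6–8 N contact. I release and look.

```bash
python3 -m inch '[[[0,0,0,-0.0003,0,0,255],[0,0,0,0,0,0,70],[0,0,0,0,0,0,60],[0,0,0,0,0,0,50],[0,0,0,0,0,0,30],[0,0,0,0,0,0,0],[0,0,0,0,0,0,0],[0,0,0,0,0,0,0],[0,0,0,0,0,0,0],[0,0,0,0,0,0,0]]]'
python3 -m inch '[[[0,0,0,-0.004,0,0,0],[0,0,0,-0.01,0,0,0],[0,0,0,-0.016,0,0,0],[0,0,0,-0.02,0,0,0],[0,0,0,-0.02,0,0,0],[0,0,0,-0.02,0,0,0],[0,0,0,-0.02,0,0,0],[0,0,0,-0.02,0,0,0],[0,0,0,-0.02,0,0,0],[0,0,0,0,0,0,0]]]'
python3 -m inch '[[[0,0,0,0,0.005,-0.03,0],[0,0,0,0,0.005,-0.03,0],[0,0,0,0,0.005,-0.03,0],[0,0,0,0,0.005,-0.03,0],[0,0,0,0,0,0,0],[0,0,0,0,0,0,0],[0,0,0,0,0,0,0],[0,0,0,0,0,0,0],[0,0,0,0,0,0,0],[0,0,0,0,0,0,0]]]'
python3 - <<'E'
from h import *
print(cur()[0]);ims=[]
for c in("scene","top"):
    s=snapshot(c);P=deproj(s);ok=s["range_z"]>0;ims.append(s["color"])
    for n,g,r,lo,hi in(("jar top",(440,-307),50,60,80),("mat",(440,-307),54,3,12),("knob top",(575,-66),22,92,112),("bottle",(697,-79),40,140,180),("press",(435,303),130,8,25),("bowl",(739,308),80,45,70),("lid",(733,-340),90,8,60)):
        m=ok&(np.hypot(P[...,0]-g[0],P[...,1]-g[1])<r)&(P[...,2]>lo)&(P[...,2]<hi)
        if m.any():print(c,n,m.sum(),"mid",((P[m].max(0)+P[m].min(0))/2).round(1),"mean",P[m].mean(0).round(1),"ext",np.ptp(P[m],axis=0).round())
cv2.imwrite("pics/c5.png",np.vstack([cv2.resize(i[50:350],(512,300)) for i in ims]))
E
```

```text
time_s: 24.32
position: [438.9, -306.3, 39.9]
tcp_rot: [-2.689, 1.566, 2.644]
ft_force: [-0.1, 0.1, -0.4]
finger_gap: 85.2
time_s: 25.15
position: [440.6, -307.3, 195.2]
tcp_rot: [0.078, 1.569, -0.873]
ft_force: [1.0, -0.8, 1.2]
finger_gap: 85.7
time_s: 25.98
position: [386.2, -197.8, 190.2]
tcp_rot: [-2.686, 1.566, 2.646]
ft_force: [0.7, -0.2, -0.5]
finger_gap: 85.5
[ 386.18486137 -197.81716348  190.15571002]
scene jar top 532 mid [ 441.8 -308.5   66.6] mean [ 442.6 -309.    68.4] ext [59. 58. 13.]
scene mat 786 mid [ 445.7 -306.4    7.4] mean [ 455.4 -306.7    6.9] ext [ 96. 104.   9.]
scene knob top 104 mid [578.8 -68.1  99.2] mean [579.7 -68.9 101. ] ext [24. 24. 14.]
scene bottle 275 mid [703.6 -78.9 157. ] mean [706.1 -82.2 160.3] ext [36. 38. 34.]
scene press 1034 mid [439.3 300.8  15.1] mean [441.1 301.1  12.9] ext [221.  90.  14.]
scene bowl 595 mid [739.6 308.6  55.3] mean [737.4 325.2  55.4] ext [138. 142.  21.]
scene lid 3185 mid [ 729.7 -341.    28.3] mean [ 728.4 -336.1   17. ] ext [155. 155.  41.]
top jar top 528 mid [ 439.6 -307.3   66.4] mean [ 439.5 -307.    67.9] ext [56. 58. 13.]
top mat 744 mid [ 440.7 -304.7    7.5] mean [ 444.3 -293.4    6.2] ext [103. 102.   9.]
top knob top 99 mid [575.  -66.6 101.2] mean [575.5 -66.5 101.6] ext [23. 23.  9.]
top bottle 219 mid [700.2 -78.2 156.4] mean [698.8 -77.7 160.5] ext [31. 36. 33.]
top press 1626 mid [437.6 302.7  14.3] mean [436.4 303.7  12.6] ext [219.  87.  13.]
top bowl 652 mid [740.  310.1  54.3] mean [750.2 326.4  55.3] ext [138. 141.  18.]
top lid 2459 mid [ 734.5 -345.3   27.9] mean [ 731.3 -342.2   15.9] ext [164. 161.  40.]
```

View pics/c5.png

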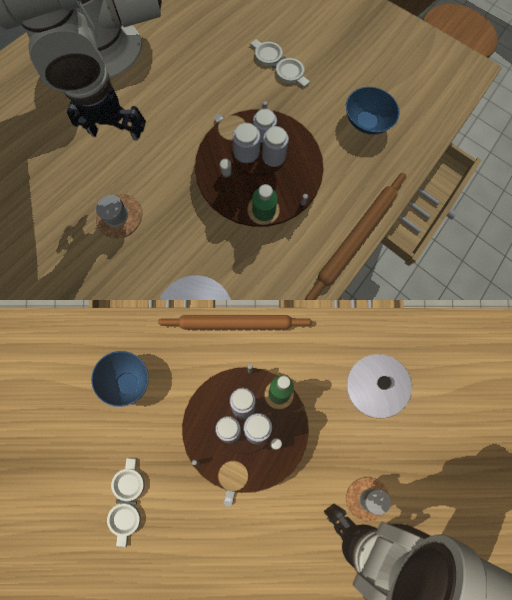

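The jar stands upright on the mat and is centred to within about 2 mm. Its top is at 68 mm, as it should be (62 + 6 mm). The knob is home with its top at 101.6 mm, the bottle is standing, and the press, bowl and lid have not moved.

```bash
python3 -c "from rig import *;print(finish_job())"
```

```text
the job is handed in; nothing more can be done
None
```

The job is done and handed in at about 26 s of the 64 s allowed.

I lifted the lock knob about 15 mm with the leaned gripper and turned the head anticlockwise. Between slots I let the pin ride on the ring and nudged it on until it snapped home, with the jar over the tongue. Then I lifted the jar straight off, lowered it onto the mat with about 7 N of contact, released it and backed clear.

**Last checks:**
- **Jar:** it is upright at about (440, −307), with the mat centre found at (440.5, −308). Its top is at 68 mm, as expected.
- **Knob:** its top is at 101.6 mm, the same as when home at the start.
- **Other things:** the bottle is standing, and the bowl, lid and press are where they were, within camera error.

**Small disagreements:**
- The two cameras differ by 2–4 mm on the positions.
- The measured turn was about 74° instead of 75°, which is within the lock's play.

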